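# Move the thawed paste cartridges to the dispensing rack in order

## Robot

A 6-joint arm with a two-finger parallel gripper is mounted at the origin on a cart in front of the work surface, level with it; the furniture and walls round the work are solid. World frame = base frame: x ahead of the robot, y to its left, z up, the work surface at z = 0. Lengths are in m, angles in rad, forces in N, time in s.
With the tool pointing down it reaches from about 0.25 to 0.775 m from the base axis. Payload 4 kg.
Tool frame: the origin (TCP) lies at the very end of the fingers, on their centre line; the grasp point (between the pads) lies 19 mm behind it; z points along the fingers, y is the line along which they close (so a half turn about z gives the same grasp; the last joint's range is limited). The gripper opens to 94 mm and grips with 3 to 60 N. Pads are 16 mm wide; open, the fingers measure 119 mm over their backs; the gripper's body (75 mm by 177 mm) begins 78 mm behind the grasp point.
Start: joints at [-1.24, 0.087, 1.371, -0, 1.684, -0.103], TCP at [0.231, -0.499, 0.206] pointing down, gripper open.
Joint ranges: [-3.1, 3.1], [-0.76, 2.03], [0.27, 2.55], [-1.08, 4.22], [0.17, 2.65], [-2.57, 2.57]. Speed limits (rad/s): [2.79, 2.79, 3.14, 3.14, 3.14, 3.14].

## Interface

Orientations are given as [roll, pitch, yaw] about the fixed x, y, z axes, in that order (R = Rz(yaw) Ry(pitch) Rx(roll)).
In Python, from bench import robot, vision gives the robot as it stands.
- The arm moves only by the shell command python3 -m crank 'ROWS'. ROWS is JSON, a list of rows, each a list of 3 entries, a list of its own where there are three numbers: the closure, from 0 (fully open) to 1 (shut), then the shift along the tool's x, y, z in m, then the turn, a rotation vector about the tool's x, y, z in degrees. A call has 1 to 8 rows; each row shifts and turns the commanded pose from where the row before left it, along the tool's axes as they then stand; what a row does not reach is not made up. A row lasts 1/10 s, in which the tool goes at most 50 mm and 8.59 degrees, less where a joint would pass 70% of its speed; a pose out of reach is approached as far as the arm can. A call with a gripper value outside its range is refused whole. The fingers move at their own pace and stop on an object; the grip force is fixed at half the most. Time passes only in rows, so rows that do not move let the fingers close. It gives the time, the measured TCP pose, the force, the opening and the grip force at its end, in the units of the state.
- robot.get_obs(): the state, without advancing time (a new reading comes with each control period).
- vision.snapshot(name): name is "scene" or "top" or "wrist"; returns a dict with "color" (400x640x3 uint8, red, green, blue), "z_map" (400x640 float32, m along the optical axis (not along the pixel's ray), 0 where there is no reading), "fx", "fy", "cx", "cy" (pixels), "dist" ([k1, k2, p1, p2, k3] as OpenCV has them; the pictures are not rectified), "R" (3x3) and "t" (3): a world point X has camera coordinates R X + t. Camera axes: x right, y down, z forward; pixel columns grow to the right and rows downward; lengths in m; the calibration is good to about 2 mm. A picture is of the moment at which its call begins.
- robot.close_job(): hands the job in; it is judged then, once.
The state is a dict: "time": time; "joint_positions": joint angles; "qvel": joint speeds; "joint_torque": joint torques, N m; "tool_pos": TCP position; "ee_rot": TCP orientation; "wrist_force": force on the tool from outside, world axes, zero at the start; "wrist_torque": the same for the moment, N m; "width": finger opening in m; "finger_force": force on a finger pad.
Only numpy, scipy, OpenCV 4.12 (cv2) and the standard library are available. Lean on these libraries where they do the work, as an engineer would, in place of code of your own. Each camera call takes 0.05 s, during which the arm holds its last target. There are 200 camera calls.

## Task

The four solder-paste cartridges in the grey thaw rack have warmed up; move them all into the empty blue rack, tip down and fully home, without dropping any. Paste is used oldest first, so keep their order: the cartridge nearest the thaw rack's yellow end plate goes into the place nearest the blue rack's yellow end plate, and so on down the row.

Things in the scene. Friction and masses are not known exactly. Their poses are not given: they have to be found in the camera images.
- paste_red: Loose round paste cartridge, red cap on top, 80 to 150 g, 26 mm diameter, 128 mm long, tip down. Origin: lower end of the tip; z up its axis. Tip 9 mm thick to z=7, ball-ended nose to z=19, straight barrel to z=115, rounded cap. Seated: origin 10 mm, top 138 mm above bench. Grip the barrel above the rack plate, fingers before and behind the row; turn about z is free.
- thaw_place_red: The thaw rack's place that holds the red-capped cartridge at the start (all four look alike; fixed; it never moves). Origin: on its hole's axis, at bench height. Its two plates are like those of use_rack.
- paste_blue: Loose round paste cartridge, blue cap on top, 80 to 150 g, 26 mm diameter, 128 mm long, tip down. Origin: lower end of the tip; z up its axis. Tip 9 mm thick to z=7, ball-ended nose to z=19, straight barrel to z=115, rounded cap. Seated: origin 10 mm, top 138 mm above bench. Grip the barrel above the rack plate, fingers before and behind the row; turn about z is free.
- thaw_place_blue: The thaw rack's place that holds the blue-capped cartridge at the start (all four look alike; fixed; it never moves). Origin: on its hole's axis, at bench height. Its two plates are like those of use_rack.
- paste_green: Loose round paste cartridge, green cap on top, 80 to 150 g, 26 mm diameter, 128 mm long, tip down. Origin: lower end of the tip; z up its axis. Tip 9 mm thick to z=7, ball-ended nose to z=19, straight barrel to z=115, rounded cap. Seated: origin 10 mm, top 138 mm above bench. Grip the barrel above the rack plate, fingers before and behind the row; turn about z is free.
- thaw_place_green: The thaw rack's place that holds the green-capped cartridge at the start (all four look alike; fixed; it never moves). Origin: on its hole's axis, at bench height. Its two plates are like those of use_rack.
- paste_white: Loose round paste cartridge, white cap on top, 80 to 150 g, 26 mm diameter, 128 mm long, tip down. Origin: lower end of the tip; z up its axis. Tip 9 mm thick to z=7, ball-ended nose to z=19, straight barrel to z=115, rounded cap. Seated: origin 10 mm, top 138 mm above bench. Grip the barrel above the rack plate, fingers before and behind the row; turn about z is free.
- thaw_place_white: The thaw rack's place that holds the white-capped cartridge at the start (all four look alike; fixed; it never moves). Origin: on its hole's axis, at bench height. Its two plates are like those of use_rack.
- thaw_rack: Rack full at the start, grey plates, aluminium base, fixed; size and frame as use_rack: origin under its middle at bench height, y along the row, 48 mm between places. First place at y=-72 mm, beside the yellow end plate (y=-100 mm); the plate at the other end is grey.
- use_rack: Empty rack, blue plates, fixed, 212 mm along y, 66 mm along x. Origin: under its middle, at bench height. Place centres x=0, y=-72 (first, beside the yellow end plate at y=-100), -24, 24, 72 mm; far end plate black, both 82 mm high. Upper plate: top at 80 mm, holes 34 mm diameter, chamfered; lower plate: top at 20 mm, holes 19 mm, where the nose rests.
Not all that is in view belongs to the job. What is shaped like the paste_red but purple is not meant. What is shaped like the paste_white but orange is not meant.

How it is judged:
At the end, for the whole second after the job is handed in: Each cartridge stands at rest in the blue rack, in the place of the same number (from the yellow end plate) as it had in the thaw rack: tip within 9 mm of the place's centre in the rack's x and y and under 18 mm above the bench, axis within 0.25 rad of vertical (((y of thaw_place_red in the frame of thaw_rack between -0.084 and -0.06 m and y of paste_red in the frame of use_rack between -0.081 and -0.063 m) or (y of thaw_place_red in the frame of thaw_rack between -0.036 and -0.012 m and y of paste_red in the frame of use_rack between -0.033 and -0.015 m) or (y of thaw_place_red in the frame of thaw_rack between 0.012 and 0.036 m and y of paste_red in the frame of use_rack between 0.015 and 0.033 m) or (y of thaw_place_red in the frame of thaw_rack between 0.06 and 0.084 m and y of paste_red in the frame of use_rack between 0.063 and 0.081 m)) and x of paste_red in the frame of use_rack between -0.009 and 0.009 m and z of each of paste_red, paste_blue, paste_green, paste_white in the frame of use_rack below 0.018 m and angle between each of paste_red, paste_blue, paste_green, paste_white's own z axis and vertical below 0.25 rad and linear speed of each of paste_red, paste_blue, paste_green, paste_white below 0.03 m/s and ((y of thaw_place_blue in the frame of thaw_rack between -0.084 and -0.06 m and y of paste_blue in the frame of use_rack between -0.081 and -0.063 m) or (y of thaw_place_blue in the frame of thaw_rack between -0.036 and -0.012 m and y of paste_blue in the frame of use_rack between -0.033 and -0.015 m) or (y of thaw_place_blue in the frame of thaw_rack between 0.012 and 0.036 m and y of paste_blue in the frame of use_rack between 0.015 and 0.033 m) or (y of thaw_place_blue in the frame of thaw_rack between 0.06 and 0.084 m and y of paste_blue in the frame of use_rack between 0.063 and 0.081 m)) and x of paste_blue in the frame of use_rack between -0.009 and 0.009 m and ((y of thaw_place_green in the frame of thaw_rack between -0.084 and -0.06 m and y of paste_green in the frame of use_rack between -0.081 and -0.063 m) or (y of thaw_place_green in the frame of thaw_rack between -0.036 and -0.012 m and y of paste_green in the frame of use_rack between -0.033 and -0.015 m) or (y of thaw_place_green in the frame of thaw_rack between 0.012 and 0.036 m and y of paste_green in the frame of use_rack between 0.015 and 0.033 m) or (y of thaw_place_green in the frame of thaw_rack between 0.06 and 0.084 m and y of paste_green in the frame of use_rack between 0.063 and 0.081 m)) and x of paste_green in the frame of use_rack between -0.009 and 0.009 m and ((y of thaw_place_white in the frame of thaw_rack between -0.084 and -0.06 m and y of paste_white in the frame of use_rack between -0.081 and -0.063 m) or (y of thaw_place_white in the frame of thaw_rack between -0.036 and -0.012 m and y of paste_white in the frame of use_rack between -0.033 and -0.015 m) or (y of thaw_place_white in the frame of thaw_rack between 0.012 and 0.036 m and y of paste_white in the frame of use_rack between 0.015 and 0.033 m) or (y of thaw_place_white in the frame of thaw_rack between 0.06 and 0.084 m and y of paste_white in the frame of use_rack between 0.063 and 0.081 m)) and x of paste_white in the frame of use_rack between -0.009 and 0.009 m); the robot touches nothing.
It fails at once if the red-capped cartridge falls freely from more than about 5 cm (linear speed of paste_red above 1 m/s and contact force between the fingers and paste_red below 0.1 N).
It fails at once if the blue-capped cartridge falls freely from more than about 5 cm (linear speed of paste_blue above 1 m/s and contact force between the fingers and paste_blue below 0.1 N).
It fails at once if the green-capped cartridge falls freely from more than about 5 cm (linear speed of paste_green above 1 m/s and contact force between the fingers and paste_green below 0.1 N).
It fails at once if the white-capped cartridge falls freely from more than about 5 cm (linear speed of paste_white above 1 m/s and contact force between the fingers and paste_white below 0.1 N).
It also fails if it takes over 112 s, if anything falls off the work surface, if the arm or the gripper's body presses on something with over 40 N, if the wrist force passes 120 N, or if a joint passes its speed limit or range.

## Working session

There is one attempt and no reset: what is moved stays moved. The work goes in short steps, Python scripts to look and compute and a shell command to move; the robot and the scene stay as the last step left them, time stands still between calls to the robot, and variables do not carry over. Pictures are saved under pics/ and viewed, at most 14 in all, crops included, and the job is handed in when it is done.

```bash
ls; mkdir -p pics
cat > h.py <<'E'
import numpy as np, cv2
from bench import robot, vision
def snap(n):
    s=vision.snapshot(n); s['K']=np.array([[s['fx'],0,s['cx']],[0,s['fy'],s['cy']],[0,0,1.]]); s['dist']=np.array(s['dist'],float); s['R']=np.array(s['R']);s['t']=np.array(s['t']); return s
def save(s,f,crop=None,k=1):
    c=s['color'][:,:,::-1]
    if crop: a,b,x,y=crop; c=c[b:y,a:x]
    cv2.imwrite('pics/'+f,cv2.resize(c,None,fx=k,fy=k))
def ray(s,uv,z):
    p=cv2.undistortPoints(np.array(uv,float).reshape(-1,1,2),s['K'],s['dist'])[:,0]
    d=np.c_[p,np.ones(len(p))]@s['R']; o=-s['R'].T@s['t']
    return o+d*((z-o[2])/d[:,2])[:,None]
def proj(s,X):
    return cv2.projectPoints(np.array(X,float).reshape(-1,1,3),cv2.Rodrigues(s['R'])[0],s['t'],s['K'],s['dist'])[0][:,0]
def cloud(s):
    v,u=np.mgrid[:400,:640]; p=cv2.undistortPoints(np.c_[u.ravel(),v.ravel()].astype(float).reshape(-1,1,2),s['K'],s['dist'])[:,0]
    z=s['z_map'].ravel(); X=np.c_[p,np.ones(len(p))]*z[:,None]
    W=(X-s['t'])@s['R']; W[z==0]=np.nan
    return W.reshape(400,640,3)
E
python3 - <<'E'
from h import *
for n in('scene','top'):
    s=snap(n); save(s,n+'0.png'); print(n,(-s['R'].T@s['t']).round(3))
o=robot.get_obs(); print(o)
E
```

```text
pics
scene [0.161 0.559 0.876]
top [ 0.394 -0.019  0.986]
{'time': 0.1, 'joint_positions': array([-1.24013874e+00,  8.78999523e-02,  1.37211518e+00,  5.63293527e-06,
        1.68359747e+00, -1.03090648e-01]), 'qvel': array([ 4.49766258e-04, -2.11891871e-04, -4.44689881e-03, -1.44987466e-03,
       -1.09201111e-03,  6.13865668e-05]), 'joint_torque': array([ 2.87430237e-03, -3.41250587e+01, -3.03301978e+01,  7.20877480e-02,
        3.05026013e-02, -9.05659863e-05]), 'tool_pos': array([ 0.23099028, -0.49859184,  0.2044048 ]), 'ee_rot': array([-3.13958400e+00, -2.13438239e-04,  4.33748650e-01]), 'wrist_force': array([0.80526349, 0.08055416, 0.32587603]), 'wrist_torque': array([-0.00568452,  0.00327238,  0.02423044]), 'finger_force': 0.0, 'width': 0.0941217168049522}
```

View pics/scene0.png

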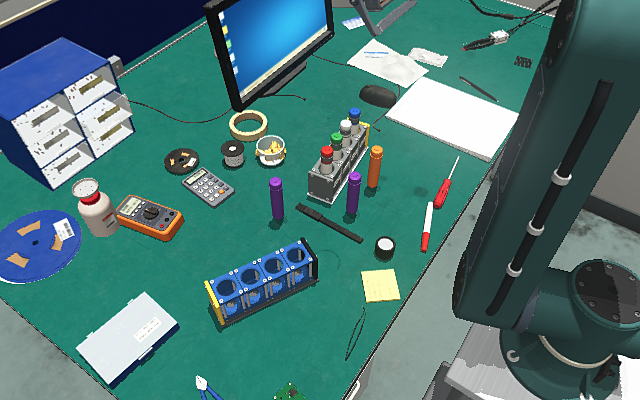

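View pics/top0.png

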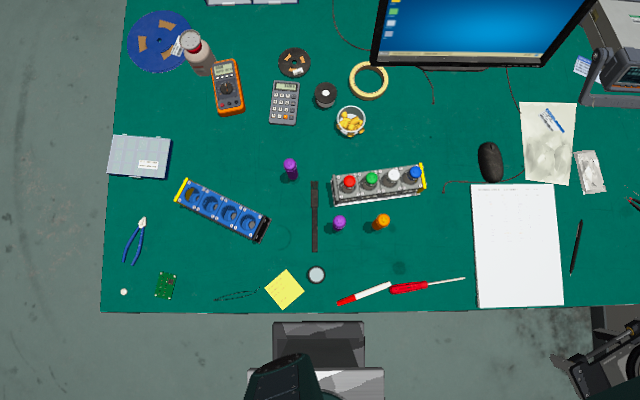

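The scene view shows the thaw rack at (340,165) with red, green, white and blue caps and the yellow plate at the blue end. The blue rack is at (265,280), with its yellow plate at the left (212,300). In the top view the caps are red (349,182), green (372,178), white (393,174) and blue (415,172), with the thaw rack's yellow plate at (422,176). The blue rack runs from yellow (180,190) to black (262,230).

These could be mistaken for the targets: purple at (289,165) and (340,222), and orange at (382,222), all standing loose on the bench. I choose only the four caps inside the rack. Next I measure and check them in one close crop.

Run:
```python
from h import *
s=snap('top'); W=cloud(s); save(s,'crop1.png',(160,130,440,260),2.8)
hsv=cv2.cvtColor(s['color'],cv2.COLOR_RGB2HSV)
def blob(m,box,name,z):
    a,b,c,d=box; mm=np.zeros((400,640),np.uint8); mm[b:d,a:c]=m[b:d,a:c]*255
    n,l,st,ce=cv2.connectedComponentsWithStats(mm); i=1+st[1:,4].argmax()
    P=W[l==i]; (cx,cy),r=cv2.minEnclosingCircle(np.argwhere(l==i)[:,::-1].astype(np.float32))
    print(name,ce[i].round(1),(round(cx,1),round(cy,1),round(r,1)),st[i,4],'ray',ray(s,[ce[i]],z)[0].round(4),'zmax',np.nanpercentile(P[:,2],95).round(3),'med',np.nanmedian(P,0).round(3))
    return l==i
H,S,V=[hsv[:,:,i].astype(int) for i in range(3)]
ok=(S>120)&(V>60)
blob(ok&((H<8)|(H>172)),(335,165,362,198),'red',.13)
blob(ok&(H>45)&(H<75)&(V>110),(360,165,384,192),'green',.13)
blob((S<40)&(V>190),(382,160,404,188),'white',.13)
blob(ok&(H>100)&(H<125),(404,160,425,185),'blue',.13)
blob(ok&(H>128)&(H<160),(275,150,305,185),'purple1',.12)
blob(ok&(H>128)&(H<160),(325,210,355,235),'purple2',.12)
blob(ok&(H>5)&(H<20),(365,210,400,235),'orange',.12)
for bx in((165,170,200,210),(410,155,435,195)): blob(ok&(H>22)&(H<33),bx,'yellow',.082)
m=(W[:,:,2]>.07)&(W[:,:,2]<.09); v,u=np.mgrid[:400,:640]
for nm,bx in(('use',(165,165,280,250)),('thaw',(322,150,435,215))):
    a,b,c,d=bx; mm=np.zeros_like(m); mm[b:d,a:c]=m[b:d,a:c]
    P=W[mm]; r=cv2.minAreaRect(P[:,:2].astype(np.float32)*1000); print(nm,len(P),r,np.median(P[:,2]))
# dark holes
blue=ok&(H>98)&(H<122)&(V>90)
```

```text
red [349.1 180.7] (349.0, 180.6, 6.2) 121 ray [ 0.5695 -0.0785  0.13  ] zmax 0.139 med [ 0.568 -0.078  0.136]
green [371.3 177.5] (371.2, 177.7, 5.8) 106 ray [ 0.576  -0.1263  0.13  ] zmax 0.139 med [ 0.575 -0.125  0.137]
white [393.8 173.9] (394.0, 173.5, 6.3) 110 ray [ 0.5835 -0.175   0.13  ] zmax 0.14 med [ 0.582 -0.174  0.136]
blue [414.8 171.9] (414.9, 171.9, 6.0) 114 ray [ 0.5876 -0.2207  0.13  ] zmax 0.139 med [ 0.586 -0.219  0.137]
purple1 [290.5 167.8] (290.8, 168.4, 10.5) 195 ray [0.6015 0.0478 0.12  ] zmax 0.13 med [0.602 0.048 0.125]
purple2 [338.8 221.8] (338.4, 222.1, 7.3) 142 ray [ 0.4826 -0.0554  0.12  ] zmax 0.13 med [ 0.482 -0.055  0.127]
orange [379.8 222.1] (380.5, 221.5, 9.6) 147 ray [ 0.4811 -0.1427  0.12  ] zmax 0.128 med [ 0.482 -0.144  0.114]
yellow [180.2 190.5] (182.8, 190.2, 13.9) 94 ray [0.5609 0.3017 0.082 ] zmax 0.084 med [0.56  0.304 0.081]
yellow [421.8 179. ] (418.5, 177.0, 15.1) 98 ray [ 0.5817 -0.2472  0.082 ] zmax 0.084 med [ 0.58  -0.249  0.081]
use 1542 ((519.3193359375, 211.59217834472656), (211.37522888183594, 62.0147590637207), 63.775428771972656) 0.07994931006608533
thaw 1390 ((576.8023071289062, -150.14588928222656), (60.380924224853516, 210.6127471923828), 7.484888553619385) 0.0797850219444052
```

View pics/crop1.png

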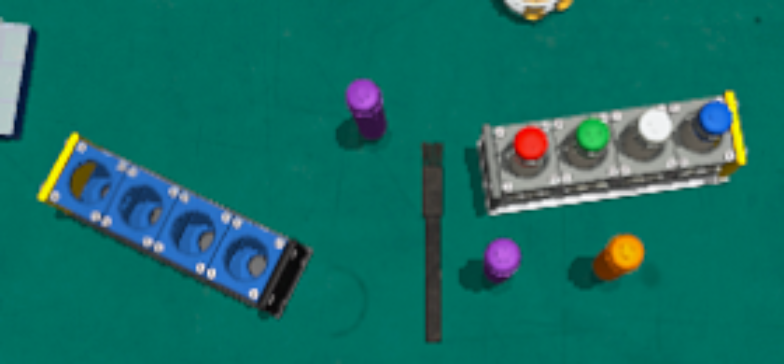

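The crop confirms the choice: the row from the yellow plate is blue, white, green, red, all in rack holes, with purple and orange outside. Heights (cap top 139 mm, plates 80 mm), sizes (211 mm) and spacing match the description. I turn the gripper first.

```bash
cat > d.py <<'E'
import sys
from h import *
P={}
def rack(n,c,a):
    u=np.array([np.cos(a),np.sin(a)])
    for col,k in zip('bwgr',(.072,.024,-.024,-.072)): P[n+col]=np.array(c)+k*u
rack('t',(.5768,-.1501),np.radians(-90+7.5)); rack('u',(.5193,.2116),np.radians(63.8))
def go(x,y,z,yaw):
    o=robot.get_obs(); w=o['ee_rot'][2]; p=o['tool_pos']
    d=np.array([x,y])-p[:2]
    print('dtool x,y,z mm',(1e3*np.array([d[0]*np.cos(w)+d[1]*np.sin(w),d[0]*np.sin(w)-d[1]*np.cos(w),p[2]-z])).round(1),'turn z',round(np.degrees(w)-yaw,2),'tilt',np.degrees(o['ee_rot'][:2]).round(2),'t',o['time'],'F',o['wrist_force'].round(1),'w',o['width'].round(4),'f',o['finger_force'],'p',p.round(4))
if __name__=='__main__':
    k,z=sys.argv[1],float(sys.argv[2]); go(*P[k],z,97.5 if k[0]=='t' else 63.8)
E
python3 -m crank '[[0.3,[0,0,-0.01],[0,0,-8.2]],[0.3,[0,0,-0.01],[0,0,-8.2]],[0.3,[0,0,-0.01],[0,0,-8.2]],[0.3,[0,0,0],[0,0,-8.2]],[0.3,[0,0,0],[0,0,-8.2]],[0.3,[0,0,0],[0,0,-8.2]],[0.3,[0,0,0],[0,0,-8.2]],[0.3,[0,0,0],[0,0,-8.2]]]'
python3 -m crank '[[0.3,[0,0,0],[0,0,-7]],[0.3,[0,0,0],[0,0,0]]]'; python3 d.py tb 0.2
```

```text
time: 0.95
tool_pos: [0.2311, -0.4989, 0.235]
ee_rot: [-3.141, -0.001, 1.585]
wrist_force: [0.4, -0.1, 0.8]
width: 0.0656
finger_force: 0.0
time: 1.15
tool_pos: [0.2311, -0.4989, 0.235]
ee_rot: [-3.141, -0.001, 1.701]
wrist_force: [1.2, 0.3, 0.1]
width: 0.0655
finger_force: 0.0Traceback (most recent call last):
  File "d.py", line 13, in <module>
    k,z=sys.argv[1],float(sys.argv[2]); go(*P[k],z,97.5 if k[0]=='t' else 63.8)
                                        ~~^^^^^^^^^^^^^^^^^^^^^^^^^^^^^^^^^^^^^
  File "d.py", line 11, in go
    print('dtool x,y,z mm',(1e3*np.array([d[0]*np.cos(w)+d[1]*np.sin(w),d[0]*np.sin(w)-d[1]*np.cos(w),p[2]-z])).round(1),'turn z',round(np.degrees(w)-yaw,2),'tilt',np.degrees(o['ee_rot'][:2]).round(2),'t',o['time'],'F',o['wrist_force'].round(1),'w',o['width'].round(4),'f',o['finger_force'],'p',p.round(4))
                                                                                                                                                                                                                                                         ^^^^^^^^^^^^^^^^
AttributeError: 'float' object has no attribute 'round'
```

```bash
sed -i "s/o\['width'\].round(4)/round(o['width'],4)/" d.py
python3 -m crank '[[0.3,[0.02,0.036,0],[0,0,0]],[0.3,[0.02,0.036,0],[0,0,0]],[0.3,[0.02,0.036,0],[0,0,0]],[0.3,[0.02,0.036,0],[0,0,0]],[0.3,[0.02,0.036,0],[0,0,0]],[0.3,[0.02,0.036,0],[0,0,0]],[0.3,[0.02,0.036,0],[0,0,0]],[0.3,[0.02,0.036,0],[0,0,0]]]'
python3 -m crank '[[0.3,[0.02,0.036,0],[0,0,0]],[0.3,[0.02,0.036,0],[0,0,0]],[0.3,[0.02,0.02,0.01],[0,0,0]],[0.3,[0.009,0.008,0.02],[0,0,0]],[0.3,[0,0,0],[0,0,0]],[0.3,[0,0,0],[0,0,0]]]'; python3 d.py tb 0.2
python3 - <<'E'
from h import *
s=snap('wrist'); save(s,'w1.png')
E
```

```text
time: 1.95
tool_pos: [0.4971, -0.3018, 0.2353]
ee_rot: [-3.141, -0.0, 1.698]
wrist_force: [0.1, -1.5, 0.3]
width: 0.0661
finger_force: 0.0
time: 2.55
tool_pos: [0.5857, -0.2217, 0.2049]
ee_rot: [-3.14, -0.0, 1.7]
wrist_force: [-0.4, 0.2, 1.2]
width: 0.0661
finger_force: 0.0
dtool x,y,z mm [0.2 0.5 4.9] turn z -0.12 tilt [-1.7989e+02 -3.0000e-02] t 2.55 F [-0.4  0.2  1.2] w 0.0661 f 0.0 p [ 0.5857 -0.2217  0.2049]
```

View pics/w1.png

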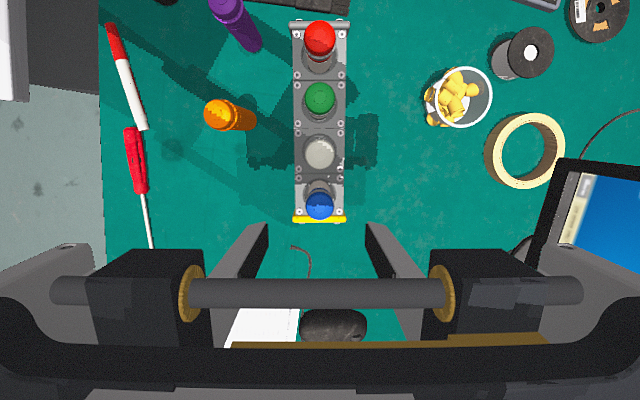

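The wrist view shows the blue cap at (319,205), centred between the fingers (tips near columns 255 and 375), with the row vertical and orange (230,115) well clear. I descend, grip and lift.

```bash
python3 -m crank '[[0.3,[0,0,0.03],[0,0,0]],[0.3,[0,0,0.03],[0,0,0]],[0.3,[0,0,0.03],[0,0,0]],[0.3,[0,0,0.02],[0,0,0]],[0.3,[0,0,0.009],[0,0,0]],[0.3,[0,0,0],[0,0,0]],[0.3,[0,0,0],[0,0,0]]]'; python3 d.py tb 0.086
python3 -m crank '[[1,[0,0,0],[0,0,0]],[1,[0,0,0],[0,0,0]],[1,[0,0,0],[0,0,0]],[1,[0,0,0],[0,0,0]],[1,[0,0,0],[0,0,0]],[1,[0,0,0],[0,0,0]]]'
python3 -m crank '[[1,[0,0,-0.01],[0,0,0]],[1,[0,0,-0.02],[0,0,0]],[1,[0,0,-0.03],[0,0,0]],[1,[0,0,-0.03],[0,0,0]],[1,[0,0,-0.03],[0,0,0]],[1,[0,0,-0.03],[0,0,0]],[1,[0,0,0],[0,0,0]],[1,[0,0,0],[0,0,0]]]'; python3 d.py ub 0.24
```

```text
time: 3.3
tool_pos: [0.5869, -0.2227, 0.0885]
ee_rot: [3.139, 0.002, 1.7]
wrist_force: [1.0, -0.4, -0.0]
width: 0.0657
finger_force: 0.0
dtool x,y,z mm [ 1.3 -0.5  2.5] turn z -0.11 tilt [1.7986e+02 1.0000e-01] t 3.3 F [ 1.  -0.4 -0. ] w 0.0657 f 0.0 p [ 0.5869 -0.2227  0.0885]
time: 3.9
tool_pos: [0.5869, -0.2216, 0.0869]
ee_rot: [3.14, 0.0, 1.701]
wrist_force: [1.0, -0.2, 0.3]
width: 0.0256
finger_force: 29.9
time: 4.7
tool_pos: [0.5862, -0.2217, 0.2366]
ee_rot: [3.141, 0.001, 1.701]
wrist_force: [0.3, -0.0, -2.1]
width: 0.0259
finger_force: 29.9
dtool x,y,z mm [498.3  29.8  -3.4] turn z 33.65 tilt [1.7998e+02 3.0000e-02] t 4.7 F [ 0.3 -0.  -2.1] w 0.0259 f 29.889653027057648 p [ 0.5862 -0.2217  0.2366]
```

```bash
python3 -m crank '[[1,[0.02,0.002,-0.01],[0,0,0]],[1,[0.04,0.002,0],[0,0,0]],[1,[0.045,0.003,0],[0,0,0]],[1,[0.045,0.003,0],[0,0,0]],[1,[0.045,0.003,0],[0,0,0]],[1,[0.045,0.003,0],[0,0,0]],[1,[0.045,0.003,0],[0,0,0]],[1,[0.045,0.003,0],[0,0,0]]]'
python3 -m crank '[[1,[0.045,0.003,0],[0,0,0]],[1,[0.045,0.003,0],[0,0,0]],[1,[0.04,0.002,0],[0,0,0]],[1,[0.025,0,0],[0,0,0]],[1,[0.013,0,0],[0,0,0]],[1,[0,0,0],[0,0,8]],[1,[0,0,0],[0,0,8]],[1,[0,0,0],[0,0,8]]]'
python3 -m crank '[[1,[0,0,0],[0,0,8]],[1,[0,0,0],[0,0,1.6]],[1,[0,0,0],[0,0,0]],[1,[0,0,0],[0,0,0]]]'; python3 d.py ub 0.24
python3 - <<'E'
from h import *
s=snap('wrist'); save(s,'w2.png')
E
```

```text
time: 5.5
tool_pos: [0.5632, 0.1113, 0.2446]
ee_rot: [-3.138, -0.001, 1.702]
wrist_force: [1.6, 0.7, -1.5]
width: 0.0254
finger_force: 29.9
time: 6.3
tool_pos: [0.5504, 0.2758, 0.2452]
ee_rot: [-3.14, 0.002, 1.276]
wrist_force: [0.1, 0.5, -1.4]
width: 0.0255
finger_force: 29.9
time: 6.7
tool_pos: [0.5511, 0.2758, 0.2461]
ee_rot: [-3.141, 0.001, 1.116]
wrist_force: [-0.1, -0.1, -1.7]
width: 0.0258
finger_force: 29.9
dtool x,y,z mm [ 0.4 -0.1  6.1] turn z 0.15 tilt [-1.7997e+02  4.0000e-02] t 6.7 F [-0.1 -0.1 -1.7] w 0.0258 f 29.88978534936905 p [0.5511 0.2758 0.2461]
```

View pics/w2.png

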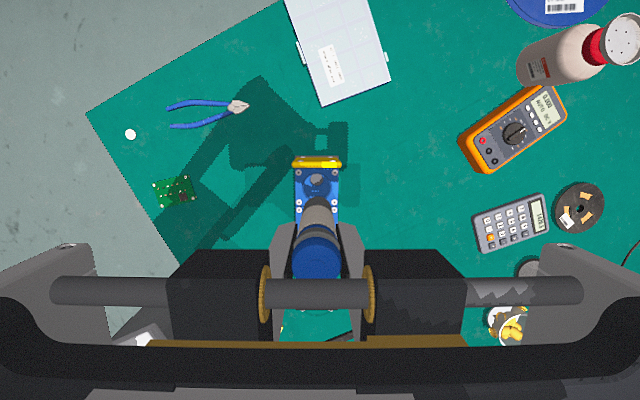

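The wrist view shows the blue cartridge upright in the fingers at (318,250), in line with the blue rack (columns 295–340) beside the yellow plate at (317,162). I lower in stages and check the force.

```bash
python3 -m crank '[[1,[0,0,0.03],[0,0,0]],[1,[0,0,0.03],[0,0,0]],[1,[0,0,0.025],[0,0,0]],[1,[0,0,0.005],[0,0,0]],[1,[0,0,0.01],[0,0,0]],[1,[0,0,0.01],[0,0,0]],[1,[0,0,0],[0,0,0]],[1,[0,0,0],[0,0,0]]]'; python3 d.py ub 0.087
```

```text
time: 7.55
tool_pos: [0.5517, 0.2761, 0.1372]
ee_rot: [3.141, -0.001, 1.115]
wrist_force: [0.5, -0.3, -2.0]
width: 0.0257
finger_force: 29.9
dtool x,y,z mm [-0.2 -0.6 50.2] turn z 0.06 tilt [ 1.7995e+02 -5.0000e-02] t 7.55 F [ 0.5 -0.3 -2. ] w 0.0257 f 29.889832735061646 p [0.5517 0.2761 0.1372]
```

```bash
python3 -m crank '[[1,[0,0,0.02],[0,0,0]],[1,[0,0,0.015],[0,0,0]],[1,[0,0,0.008],[0,0,0]],[1,[0,0,0.004],[0,0,0]],[1,[0,0,0],[0,0,0]],[1,[0,0,0],[0,0,0]]]'; python3 d.py ub 0.087
```

```text
time: 8.15
tool_pos: [0.5518, 0.2762, 0.0901]
ee_rot: [3.141, -0.001, 1.114]
wrist_force: [0.1, 1.0, -0.6]
width: 0.0258
finger_force: 29.9
dtool x,y,z mm [-0.3 -0.6  3.1] turn z 0.05 tilt [ 1.7995e+02 -5.0000e-02] t 8.15 F [ 0.1  1.  -0.6] w 0.0258 f 29.88974779844284 p [0.5518 0.2762 0.0901]
```

```bash
python3 -m crank '[[1,[0,0,0.002],[0,0,0]],[1,[0,0,0],[0,0,0]],[0.3,[0,0,0],[0,0,0]],[0.3,[0,0,0],[0,0,0]],[0.3,[0,0,0],[0,0,0]],[0.3,[0,0,0],[0,0,0]]]'; python3 d.py ub 0.087
python3 -m crank '[[0.3,[0,0,-0.02],[0,0,0]],[0.3,[0,0,-0.03],[0,0,0]],[0.3,[0,0,-0.04],[0,0,0]],[0.3,[0,0,-0.03],[0,0,-8]],[0.3,[0,0,0],[0,0,-8.4]],[0.3,[0,0,0],[0,0,-8.4]],[0.3,[0,0,0],[0,0,-8.4]],[0.3,[0,0,0],[0,0,-0.6]]]'; python3 d.py tw 0.2
```

```text
time: 8.75
tool_pos: [0.5515, 0.2761, 0.0878]
ee_rot: [3.141, -0.0, 1.114]
wrist_force: [-0.0, -0.3, -0.8]
width: 0.0538
finger_force: 0.0
dtool x,y,z mm [-0.  -0.4  0.8] turn z 0.05 tilt [ 1.7997e+02 -2.0000e-02] t 8.75 F [-0.  -0.3 -0.8] w 0.0538 f 0.0 p [0.5515 0.2761 0.0878]
time: 9.55
tool_pos: [0.5513, 0.276, 0.2076]
ee_rot: [3.141, 0.0, 1.705]
wrist_force: [0.0, 1.3, 0.0]
width: 0.0654
finger_force: 0.0
dtool x,y,z mm [-449.7  -31.7    7.6] turn z 0.17 tilt [179.99   0.  ] t 9.55 F [0.  1.3 0. ] w 0.0654 f 0.0 p [0.5513 0.276  0.2076]
```

```bash
python3 -m crank '[[0.3,[-0.025,-0.002,0],[0,0,0]],[0.3,[-0.045,-0.003,0],[0,0,0]],[0.3,[-0.045,-0.003,0],[0,0,0]],[0.3,[-0.045,-0.003,0],[0,0,0]],[0.3,[-0.045,-0.003,0],[0,0,0]],[0.3,[-0.045,-0.003,0],[0,0,0]],[0.3,[-0.045,-0.003,0],[0,0,0]],[0.3,[-0.045,-0.003,0],[0,0,0]]]'
python3 -m crank '[[0.3,[-0.045,-0.004,0],[0,0,0]],[0.3,[-0.04,-0.003,0],[0,0,0]],[0.3,[-0.02,-0.002,0],[0,0,0]],[0.3,[-0.005,0,0],[0,0,0]],[0.3,[0,0,0],[0,0,0]],[0.3,[0,0,0],[0,0,0]]]'; python3 d.py tw 0.086
cat > cap.py <<'E'
import sys
from d import *
s=snap('top'); W=cloud(s)
for k in sys.argv[1:]:
    D=np.hypot(W[:,:,0]-P[k][0],W[:,:,1]-P[k][1]); m=(D<.024)&(W[:,:,2]>.1)
    print(k,'should',P[k].round(4),'cap',np.median(W[m&(W[:,:,2]>.128)],0).round(4) if m.any() else None,'top',W[m][:,2].max().round(4) if m.any() else 0,'rgb',np.median(s['color'][m],0) if m.any() else '')
E
python3 cap.py ub tw
```

```text
time: 10.35
tool_pos: [0.5737, -0.0658, 0.2077]
ee_rot: [3.141, 0.0, 1.701]
wrist_force: [2.0, -1.2, -1.2]
width: 0.0659
finger_force: 0.0
time: 10.95
tool_pos: [0.5796, -0.173, 0.2076]
ee_rot: [3.141, -0.001, 1.705]
wrist_force: [0.7, 0.5, -0.5]
width: 0.0659
finger_force: 0.0
dtool x,y,z mm [ -0.9   0.2 121.6] turn z 0.17 tilt [ 1.7999e+02 -3.0000e-02] t 10.95 F [ 0.7  0.5 -0.5] w 0.0659 f 0.0 p [ 0.5796 -0.173   0.2076]
ub should [0.5511 0.2762] cap [0.5476 0.2771 0.1365] top 0.1408 rgb [ 30.5 102.  178. ]
tw should [ 0.5799 -0.1739] cap [ 0.5769 -0.1729  0.5958] top 0.5992 rgb [ 69. 123. 120.]
```

The blue cartridge is seated, with its top at 140 mm. Next is white.

```bash
python3 -m crank '[[0.3,[-0.001,0,0.03],[0,0,0]],[0.3,[0,0,0.03],[0,0,0]],[0.3,[0,0,0.03],[0,0,0]],[0.3,[0,0,0.02],[0,0,0]],[0.3,[0,0,0.01],[0,0,0]],[0.3,[0,0,0],[0,0,0]],[0.3,[0,0,0],[0,0,0]]]'; python3 d.py tw 0.086
python3 -m crank '[[1,[0,0,0],[0,0,0]],[1,[0,0,0],[0,0,0]],[1,[0,0,0],[0,0,0]],[1,[0,0,0],[0,0,0]],[1,[0,0,0],[0,0,0]],[1,[0,0,0],[0,0,0]]]'
python3 -m crank '[[1,[0,0,-0.01],[0,0,0]],[1,[0,0,-0.03],[0,0,0]],[1,[0,0,-0.03],[0,0,0]],[1,[0,0,-0.03],[0,0,0]],[1,[0,0,-0.03],[0,0,0]],[1,[0,0,-0.03],[0,0,0]],[1,[0,0,0],[0,0,0]],[1,[0,0,0],[0,0,0]]]'; python3 d.py uw 0.245
```

```text
time: 11.7
tool_pos: [0.5805, -0.1749, 0.0888]
ee_rot: [3.14, 0.001, 1.705]
wrist_force: [0.5, 0.4, 0.5]
width: 0.0658
finger_force: 0.0
dtool x,y,z mm [ 1.  -0.4  2.8] turn z 0.2 tilt [1.799e+02 6.000e-02] t 11.7 F [0.5 0.4 0.5] w 0.0658 f 0.0 p [ 0.5805 -0.1749  0.0888]
time: 12.3
tool_pos: [0.5805, -0.1753, 0.088]
ee_rot: [3.139, 0.001, 1.704]
wrist_force: [1.1, 0.2, 1.2]
width: 0.0256
finger_force: 29.9
time: 13.1
tool_pos: [0.5796, -0.1753, 0.2474]
ee_rot: [3.141, 0.0, 1.704]
wrist_force: [-0.4, 0.2, -1.7]
width: 0.0252
finger_force: 29.9
dtool x,y,z mm [411.4   5.1   2.4] turn z 33.85 tilt [1.7999e+02 2.0000e-02] t 13.1 F [-0.4  0.2 -1.7] w 0.0252 f 29.901646971702576 p [ 0.5796 -0.1753  0.2474]
```

```bash
python3 -m crank '[[1,[0.02,0,0],[0,0,0]],[1,[0.04,0.001,0],[0,0,0]],[1,[0.045,0.001,0],[0,0,0]],[1,[0.045,0.001,0],[0,0,0]],[1,[0.045,0.001,0],[0,0,0]],[1,[0.045,0.001,0],[0,0,0]],[1,[0.045,0,0],[0,0,0]],[1,[0.045,0,0],[0,0,0]]]'
python3 -m crank '[[1,[0.04,0,0],[0,0,0]],[1,[0.03,0,0],[0,0,0]],[1,[0.011,0,0],[0,0,0]],[1,[0,0,0],[0,0,8]],[1,[0,0,0],[0,0,8.4]],[1,[0,0,0],[0,0,8.4]],[1,[0,0,0],[0,0,8]],[1,[0,0,0],[0,0,1]]]'
python3 -m crank '[[1,[0,0,0],[0,0,0]],[1,[0,0,0],[0,0,0]]]'; python3 d.py uw 0.088
```

```text
time: 13.9
tool_pos: [0.5382, 0.1551, 0.2447]
ee_rot: [-3.137, -0.0, 1.705]
wrist_force: [0.9, 0.2, -1.4]
width: 0.0251
finger_force: 29.9
time: 14.7
tool_pos: [0.529, 0.2321, 0.2458]
ee_rot: [-3.139, 0.003, 1.113]
wrist_force: [0.0, 0.6, -1.7]
width: 0.0254
finger_force: 29.9
time: 14.9
tool_pos: [0.5296, 0.2325, 0.2468]
ee_rot: [-3.141, 0.001, 1.116]
wrist_force: [0.2, -0.4, -2.0]
width: 0.0259
finger_force: 29.9
dtool x,y,z mm [  0.7   0.  158.8] turn z 0.14 tilt [-1.7995e+02  6.0000e-02] t 14.9 F [ 0.2 -0.4 -2. ] w 0.0259 f 29.90172117948532 p [0.5296 0.2325 0.2468]
```

```bash
python3 -m crank '[[1,[0.001,0,0.03],[0,0,0]],[1,[0,0,0.03],[0,0,0]],[1,[0,0,0.025],[0,0,0]],[1,[0,0,0.005],[0,0,0]],[1,[0,0,0.01],[0,0,0]],[1,[0,0,0.01],[0,0,0]],[1,[0,0,0],[0,0,0]],[1,[0,0,0],[0,0,0]]]'; python3 d.py uw 0.088
```

```text
time: 15.7
tool_pos: [0.5307, 0.2338, 0.1381]
ee_rot: [3.141, -0.001, 1.115]
wrist_force: [0.1, -1.2, -1.4]
width: 0.0254
finger_force: 29.9
dtool x,y,z mm [-0.9 -0.4 50.1] turn z 0.06 tilt [ 1.7995e+02 -4.0000e-02] t 15.7 F [ 0.1 -1.2 -1.4] w 0.0254 f 29.901850819587708 p [0.5307 0.2338 0.1381]
```

```bash
python3 -m crank '[[1,[0,0,0.02],[0,0,0]],[1,[0,0,0.015],[0,0,0]],[1,[0,0,0.008],[0,0,0]],[1,[0,0,0.004],[0,0,0]],[1,[0,0,0.002],[0,0,0]],[1,[0,0,0],[0,0,0]],[1,[0,0,0],[0,0,0]]]'; python3 d.py uw 0.088
python3 -m crank '[[0.3,[0,0,0],[0,0,0]],[0.3,[0,0,0],[0,0,0]],[0.3,[0,0,0],[0,0,0]],[0.3,[0,0,0],[0,0,0]],[0.3,[0,0,0],[0,0,0]]]'; python3 d.py uw 0.088
python3 -m crank '[[0.3,[0,0,-0.02],[0,0,0]],[0.3,[0,0,-0.03],[0,0,0]],[0.3,[0,0,-0.04],[0,0,0]],[0.3,[0,0,-0.03],[0,0,-8]],[0.3,[0,0,0],[0,0,-8.4]],[0.3,[0,0,0],[0,0,-8.4]],[0.3,[0,0,0],[0,0,-8.4]],[0.3,[0,0,0],[0,0,-0.4]]]'; python3 d.py tg 0.2
```

```text
time: 16.4
tool_pos: [0.5306, 0.2338, 0.0892]
ee_rot: [3.141, -0.001, 1.114]
wrist_force: [-1.1, -0.9, 0.2]
width: 0.0254
finger_force: 30.0
dtool x,y,z mm [-0.9 -0.4  1.2] turn z 0.05 tilt [ 1.7996e+02 -4.0000e-02] t 16.4 F [-1.1 -0.9  0.2] w 0.0254 f 29.978803396224976 p [0.5306 0.2338 0.0892]
time: 16.9
tool_pos: [0.5305, 0.2337, 0.0886]
ee_rot: [3.141, -0.0, 1.114]
wrist_force: [-0.9, -0.5, -0.2]
width: 0.0621
finger_force: 0.0
dtool x,y,z mm [-0.8 -0.2  0.6] turn z 0.06 tilt [ 1.7998e+02 -2.0000e-02] t 16.9 F [-0.9 -0.5 -0.2] w 0.0621 f 0.0 p [0.5305 0.2337 0.0886]
time: 17.7
tool_pos: [0.5303, 0.2337, 0.2085]
ee_rot: [3.141, -0.0, 1.701]
wrist_force: [0.2, 0.2, -0.5]
width: 0.0658
finger_force: 0.0
dtool x,y,z mm [-362.6   -3.8    8.5] turn z -0.04 tilt [179.99  -0.  ] t 17.7 F [ 0.2  0.2 -0.5] w 0.0658 f 0.0 p [0.5303 0.2337 0.2085]
```

```bash
python3 -m crank '[[0.3,[-0.025,0,0],[0,0,0]],[0.3,[-0.045,0,0],[0,0,0]],[0.3,[-0.045,-0.001,0],[0,0,0]],[0.3,[-0.045,-0.001,0],[0,0,0]],[0.3,[-0.045,-0.001,0],[0,0,0]],[0.3,[-0.045,-0.001,0],[0,0,0]],[0.3,[-0.045,0,0],[0,0,0]],[0.3,[-0.04,0,0],[0,0,0]]]'
python3 -m crank '[[0.3,[-0.02,0,0],[0,0,0]],[0.3,[-0.008,0,0],[0,0,0]],[0.3,[0,0,0],[0,0,0]],[0.3,[0,0,0],[0,0,0]]]'; python3 d.py tg 0.086; python3 cap.py ub uw
```

```text
time: 18.5
tool_pos: [0.5698, -0.1012, 0.2085]
ee_rot: [3.141, 0.0, 1.697]
wrist_force: [1.0, 0.3, -0.3]
width: 0.0658
finger_force: 0.0
time: 18.9
tool_pos: [0.5735, -0.1257, 0.2085]
ee_rot: [3.142, -0.001, 1.701]
wrist_force: [0.3, 0.1, 0.5]
width: 0.0659
finger_force: 0.0
dtool x,y,z mm [-6.000e-01  1.000e-01  1.225e+02] turn z -0.05 tilt [ 1.8e+02 -4.0e-02] t 18.9 F [0.3 0.1 0.5] w 0.0659 f 0.0 p [ 0.5735 -0.1257  0.2085]
ub should [0.5511 0.2762] cap [0.5475 0.2766 0.1363] top 0.14 rgb [ 30. 100. 169.]
uw should [0.5299 0.2331] cap [0.53   0.2396 0.136 ] top 0.1404 rgb [222.  224.5 220. ]
```

White is seated, with a slight lean inside the hole play. Next is green.

```bash
python3 -m crank '[[0.3,[0,0,0.03],[0,0,0]],[0.3,[0,0,0.03],[0,0,0]],[0.3,[0,0,0.03],[0,0,0]],[0.3,[0,0,0.02],[0,0,0]],[0.3,[0,0,0.011],[0,0,0]],[0.3,[0,0,0],[0,0,0]],[0.3,[0,0,0],[0,0,0]]]'; python3 d.py tg 0.086
python3 -m crank '[[1,[0,0,0],[0,0,0]],[1,[0,0,0],[0,0,0]],[1,[0,0,0],[0,0,0]],[1,[0,0,0],[0,0,0]],[1,[0,0,0],[0,0,0]],[1,[0,0,0],[0,0,0]]]'
python3 -m crank '[[1,[0,0,-0.01],[0,0,0]],[1,[0,0,-0.03],[0,0,0]],[1,[0,0,-0.03],[0,0,0]],[1,[0,0,-0.03],[0,0,0]],[1,[0,0,-0.03],[0,0,0]],[1,[0,0,-0.03],[0,0,0]],[1,[0,0,0],[0,0,0]],[1,[0,0,0],[0,0,0]]]'; python3 d.py ug 0.245
```

```text
time: 19.65
tool_pos: [0.5742, -0.1263, 0.0886]
ee_rot: [3.14, 0.001, 1.702]
wrist_force: [0.4, 0.1, 0.9]
width: 0.0656
finger_force: 0.0
dtool x,y,z mm [ 0.1 -0.5  2.6] turn z -0.0 tilt [1.7991e+02 4.0000e-02] t 19.65 F [0.4 0.1 0.9] w 0.0656 f 0.0 p [ 0.5742 -0.1263  0.0886]
time: 20.25
tool_pos: [0.5742, -0.1268, 0.0879]
ee_rot: [3.14, 0.0, 1.701]
wrist_force: [1.4, 0.2, 1.0]
width: 0.0256
finger_force: 29.9
time: 21.05
tool_pos: [0.5734, -0.1268, 0.2475]
ee_rot: [3.141, 0.0, 1.701]
wrist_force: [-0.4, 0.2, -1.9]
width: 0.0254
finger_force: 29.9
dtool x,y,z mm [322.6 -23.1   2.5] turn z 33.65 tilt [1.7998e+02 2.0000e-02] t 21.05 F [-0.4  0.2 -1.9] w 0.0254 f 29.883274734020233 p [ 0.5734 -0.1268  0.2475]
```

```bash
python3 -m crank '[[1,[0.02,-0.001,0],[0,0,0]],[1,[0.04,-0.003,0],[0,0,0]],[1,[0.045,-0.004,0],[0,0,0]],[1,[0.045,-0.004,0],[0,0,0]],[1,[0.045,-0.004,0],[0,0,0]],[1,[0.045,-0.003,0],[0,0,0]],[1,[0.04,-0.003,0],[0,0,0]],[1,[0.03,-0.001,0],[0,0,0]]]'
python3 -m crank '[[1,[0.012,0,0],[0,0,0]],[1,[0,0,0],[0,0,8]],[1,[0,0,0],[0,0,8.4]],[1,[0,0,0],[0,0,8.4]],[1,[0,0,0],[0,0,8]],[1,[0,0,0],[0,0,0.8]],[1,[0,0,0],[0,0,0]],[1,[0,0,0],[0,0,0]]]'; python3 d.py ug 0.088
```

```text
time: 21.85
tool_pos: [0.5082, 0.1797, 0.2442]
ee_rot: [-3.136, 0.0, 1.703]
wrist_force: [0.1, 0.6, -0.6]
width: 0.0256
finger_force: 29.9
time: 22.65
tool_pos: [0.5087, 0.189, 0.2466]
ee_rot: [-3.141, 0.001, 1.116]
wrist_force: [-0.6, 0.9, -1.0]
width: 0.0256
finger_force: 29.9
dtool x,y,z mm [  0.9  -0.5 158.6] turn z 0.13 tilt [-1.7995e+02  7.0000e-02] t 22.65 F [-0.6  0.9 -1. ] w 0.0256 f 29.883400797843933 p [0.5087 0.189  0.2466]
```

```bash
python3 -m crank '[[1,[0,0,0.03],[0,0,0]],[1,[0,0,0.03],[0,0,0]],[1,[0,0,0.025],[0,0,0]],[1,[0,0,0.005],[0,0,0]],[1,[0,0,0.01],[0,0,0]],[1,[0,0,0.01],[0,0,0]],[1,[0,0,0],[0,0,0]],[1,[0,0,0],[0,0,0]]]'; python3 d.py ug 0.088
```

```text
time: 23.45
tool_pos: [0.5093, 0.1896, 0.1381]
ee_rot: [3.141, -0.001, 1.115]
wrist_force: [0.2, -1.1, -0.9]
width: 0.0254
finger_force: 29.9
dtool x,y,z mm [ 0.2 -0.7 50.1] turn z 0.07 tilt [ 1.7995e+02 -4.0000e-02] t 23.45 F [ 0.2 -1.1 -0.9] w 0.0254 f 29.883655607700348 p [0.5093 0.1896 0.1381]
```

```bash
python3 -m crank '[[1,[0,0,0.02],[0,0,0]],[1,[0,0,0.015],[0,0,0]],[1,[0,0,0.008],[0,0,0]],[1,[0,0,0.004],[0,0,0]],[1,[0,0,0.002],[0,0,0]],[1,[0,0,0],[0,0,0]],[1,[0,0,0],[0,0,0]]]'; python3 d.py ug 0.088
python3 -m crank '[[0.3,[0,0,0],[0,0,0]],[0.3,[0,0,0],[0,0,0]],[0.3,[0,0,0],[0,0,0]],[0.3,[0,0,0],[0,0,0]],[0.3,[0,0,0],[0,0,0]]]'; python3 d.py ug 0.088
python3 -m crank '[[0.3,[0,0,-0.02],[0,0,0]],[0.3,[0,0,-0.03],[0,0,0]],[0.3,[0,0,-0.04],[0,0,0]],[0.3,[0,0,-0.03],[0,0,-8]],[0.3,[0,0,0],[0,0,-8.4]],[0.3,[0,0,0],[0,0,-8.4]],[0.3,[0,0,0],[0,0,-8.4]],[0.3,[0,0,0],[0,0,-0.4]]]'; python3 d.py tr 0.2
```

```text
time: 24.15
tool_pos: [0.5094, 0.1896, 0.0892]
ee_rot: [3.14, -0.001, 1.114]
wrist_force: [0.2, -0.4, -1.5]
width: 0.0257
finger_force: 29.9
dtool x,y,z mm [ 0.1 -0.8  1.2] turn z 0.06 tilt [ 1.7994e+02 -4.0000e-02] t 24.15 F [ 0.2 -0.4 -1.5] w 0.0257 f 29.88323450088501 p [0.5094 0.1896 0.0892]
time: 24.65
tool_pos: [0.509, 0.1895, 0.0886]
ee_rot: [3.141, -0.0, 1.114]
wrist_force: [0.0, 0.1, -0.1]
width: 0.0618
finger_force: 0.0
dtool x,y,z mm [ 0.4 -0.5  0.6] turn z 0.05 tilt [179.99  -0.  ] t 24.65 F [ 0.   0.1 -0.1] w 0.0618 f 0.0 p [0.509  0.1895 0.0886]
time: 25.45
tool_pos: [0.5089, 0.1895, 0.2085]
ee_rot: [3.141, 0.0, 1.701]
wrist_force: [0.7, 0.5, 0.6]
width: 0.0653
finger_force: 0.0
dtool x,y,z mm [-273.5   23.2    8.5] turn z -0.04 tilt [1.7999e+02 1.0000e-02] t 25.45 F [0.7 0.5 0.6] w 0.0653 f 0.0 p [0.5089 0.1895 0.2085]
```

```bash
python3 -m crank '[[0.3,[-0.025,0.002,0],[0,0,0]],[0.3,[-0.045,0.004,0],[0,0,0]],[0.3,[-0.045,0.004,0],[0,0,0]],[0.3,[-0.045,0.004,0],[0,0,0]],[0.3,[-0.045,0.004,0],[0,0,0]],[0.3,[-0.04,0.003,0],[0,0,0]],[0.3,[-0.02,0.002,0],[0,0,0]],[0.3,[-0.008,0,0],[0,0,0]]]'
python3 -m crank '[[0.3,[0,0,0],[0,0,0]],[0.3,[0,0,0],[0,0,0]]]'; python3 d.py tr 0.086; python3 cap.py uw ug
```

```text
time: 26.25
tool_pos: [0.5672, -0.0805, 0.208]
ee_rot: [-3.141, 0.0, 1.695]
wrist_force: [-0.1, 0.2, 0.2]
width: 0.0657
finger_force: 0.0
time: 26.45
tool_pos: [0.567, -0.0772, 0.2085]
ee_rot: [-3.142, -0.001, 1.701]
wrist_force: [-0.5, 0.3, 0.4]
width: 0.0656
finger_force: 0.0
dtool x,y,z mm [ -1.6   0.2 122.5] turn z -0.05 tilt [-1.8e+02 -4.0e-02] t 26.45 F [-0.5  0.3  0.4] w 0.0656 f 0.0 p [ 0.567  -0.0772  0.2085]
uw should [0.5299 0.2331] cap [0.5302 0.2397 0.1359] top 0.1405 rgb [214. 218. 212.]
ug should [0.5087 0.1901] cap [0.5145 0.1949 0.1366] top 0.1415 rgb [ 19. 153.  65.]
```

```bash
python3 -m crank '[[0.3,[-0.001,0,0.03],[0,0,0]],[0.3,[0,0,0.03],[0,0,0]],[0.3,[0,0,0.03],[0,0,0]],[0.3,[0,0,0.02],[0,0,0]],[0.3,[0,0,0.011],[0,0,0]],[0.3,[0,0,0],[0,0,0]],[0.3,[0,0,0],[0,0,0]]]'; python3 d.py tr 0.086
python3 -m crank '[[1,[0,0,0],[0,0,0]],[1,[0,0,0],[0,0,0]],[1,[0,0,0],[0,0,0]],[1,[0,0,0],[0,0,0]],[1,[0,0,0],[0,0,0]],[1,[0,0,0],[0,0,0]]]'
python3 -m crank '[[1,[0,0,-0.01],[0,0,0]],[1,[0,0,-0.03],[0,0,0]],[1,[0,0,-0.03],[0,0,0]],[1,[0,0,-0.03],[0,0,0]],[1,[0,0,-0.03],[0,0,0]],[1,[0,0,-0.03],[0,0,0]],[1,[0,0,0],[0,0,0]],[1,[0,0,0],[0,0,0]]]'; python3 d.py ur 0.245
```

```text
time: 27.2
tool_pos: [0.5679, -0.0787, 0.0886]
ee_rot: [3.14, 0.001, 1.702]
wrist_force: [0.5, -0.3, 0.7]
width: 0.0658
finger_force: 0.0
dtool x,y,z mm [ 0.1 -0.5  2.6] turn z -0.0 tilt [1.799e+02 4.000e-02] t 27.2 F [ 0.5 -0.3  0.7] w 0.0658 f 0.0 p [ 0.5679 -0.0787  0.0886]
time: 27.8
tool_pos: [0.5679, -0.0793, 0.0879]
ee_rot: [3.14, 0.0, 1.701]
wrist_force: [0.5, 0.1, 0.6]
width: 0.0256
finger_force: 29.9
time: 28.6
tool_pos: [0.5672, -0.0792, 0.2475]
ee_rot: [3.141, 0.0, 1.701]
wrist_force: [-0.6, -0.0, -1.4]
width: 0.0256
finger_force: 29.9
dtool x,y,z mm [234.6 -49.7   2.5] turn z 33.66 tilt [1.7997e+02 2.0000e-02] t 28.6 F [-0.6 -0.  -1.4] w 0.0256 f 29.88803118467331 p [ 0.5672 -0.0792  0.2475]
```

```bash
python3 -m crank '[[1,[0.02,-0.004,0],[0,0,0]],[1,[0.04,-0.009,0],[0,0,0]],[1,[0.045,-0.01,0],[0,0,0]],[1,[0.045,-0.01,0],[0,0,0]],[1,[0.04,-0.009,0],[0,0,0]],[1,[0.03,-0.006,0],[0,0,0]],[1,[0.014,-0.002,0],[0,0,0]],[1,[0,0,0],[0,0,8]]]'
python3 -m crank '[[1,[0,0,0],[0,0,8.4]],[1,[0,0,0],[0,0,8.4]],[1,[0,0,0],[0,0,8]],[1,[0,0,0],[0,0,0.8]],[1,[0,0,0],[0,0,0]],[1,[0,0,0],[0,0,0]]]'; python3 d.py ur 0.088
```

```text
time: 29.4
tool_pos: [0.486, 0.1476, 0.2452]
ee_rot: [-3.138, 0.001, 1.561]
wrist_force: [-0.0, -0.9, -0.6]
width: 0.0256
finger_force: 29.9
time: 30.0
tool_pos: [0.4872, 0.146, 0.2467]
ee_rot: [-3.141, 0.001, 1.116]
wrist_force: [-0.1, -0.3, -1.4]
width: 0.0259
finger_force: 29.9
dtool x,y,z mm [  1.1  -0.2 158.7] turn z 0.14 tilt [-1.7995e+02  6.0000e-02] t 30.0 F [-0.1 -0.3 -1.4] w 0.0259 f 29.88796591758728 p [0.4872 0.146  0.2467]
```

```bash
python3 -m crank '[[1,[0,0,0.03],[0,0,0]],[1,[0,0,0.03],[0,0,0]],[1,[0,0,0.025],[0,0,0]],[1,[0,0,0.005],[0,0,0]],[1,[0,0,0.01],[0,0,0]],[1,[0,0,0.01],[0,0,0]],[1,[0,0,0],[0,0,0]],[1,[0,0,0],[0,0,0]]]'; python3 d.py ur 0.088
```

```text
time: 30.8
tool_pos: [0.4877, 0.1464, 0.1381]
ee_rot: [3.141, -0.001, 1.115]
wrist_force: [0.4, 0.6, -1.4]
width: 0.0254
finger_force: 29.9
dtool x,y,z mm [ 0.5 -0.4 50.1] turn z 0.06 tilt [ 1.7995e+02 -3.0000e-02] t 30.8 F [ 0.4  0.6 -1.4] w 0.0254 f 29.888248443603516 p [0.4877 0.1464 0.1381]
```

```bash
python3 -m crank '[[1,[0,0,0.02],[0,0,0]],[1,[0,0,0.015],[0,0,0]],[1,[0,0,0.008],[0,0,0]],[1,[0,0,0.004],[0,0,0]],[1,[0,0,0.002],[0,0,0]],[1,[0,0,0],[0,0,0]],[1,[0,0,0],[0,0,0]]]'; python3 d.py ur 0.088
python3 -m crank '[[0.3,[0,0,0],[0,0,0]],[0.3,[0,0,0],[0,0,0]],[0.3,[0,0,0],[0,0,0]],[0.3,[0,0,0],[0,0,0]],[0.3,[0,0,0],[0,0,0]]]'; python3 d.py ur 0.088
python3 -m crank '[[0.3,[0,0,-0.02],[0,0,0]],[0.3,[0,0,-0.03],[0,0,0]],[0.3,[0,0,-0.04],[0,0,0]],[0.3,[0,0,-0.03],[0,0,0]],[0.3,[-0.045,0,0],[0,0,0]],[0.3,[-0.045,0,0],[0,0,0]],[0.3,[-0.045,0,0],[0,0,0]],[0.3,[-0.045,0,0],[0,0,0]]]'
python3 -m crank '[[0.3,[-0.04,0,0],[0,0,0]],[0.3,[0,0,0],[0,0,0]],[0.3,[0,0,0],[0,0,0]]]'
python3 cap.py ub uw ug ur
python3 - <<'E'
from h import *
s=snap('top'); save(s,'end.png',(150,140,440,270),2.7)
s=snap('scene'); save(s,'end2.png',(180,180,360,340),4)
E
```

```text
time: 31.5
tool_pos: [0.4879, 0.1464, 0.0893]
ee_rot: [3.14, -0.001, 1.115]
wrist_force: [-0.0, 0.9, -1.2]
width: 0.0253
finger_force: 29.9
dtool x,y,z mm [ 0.3 -0.6  1.3] turn z 0.06 tilt [ 1.7993e+02 -5.0000e-02] t 31.5 F [-0.   0.9 -1.2] w 0.0253 f 29.88804191350937 p [0.4879 0.1464 0.0893]
time: 32.0
tool_pos: [0.4873, 0.1463, 0.0885]
ee_rot: [3.141, -0.0, 1.115]
wrist_force: [-0.4, -0.9, -0.0]
width: 0.0626
finger_force: 0.0
dtool x,y,z mm [ 0.7 -0.1  0.5] turn z 0.06 tilt [179.99  -0.  ] t 32.0 F [-0.4 -0.9 -0. ] w 0.0626 f 0.0 p [0.4873 0.1463 0.0885]
time: 32.8
tool_pos: [0.4071, -0.0164, 0.2086]
ee_rot: [3.141, 0.0, 1.116]
wrist_force: [-0.1, 0.2, -0.4]
width: 0.0655
finger_force: 0.0
time: 33.1
tool_pos: [0.3903, -0.0515, 0.2087]
ee_rot: [3.141, -0.001, 1.112]
wrist_force: [-0.1, 0.4, 0.0]
width: 0.0658
finger_force: 0.0
ub should [0.5511 0.2762] cap [0.5475 0.2765 0.1364] top 0.1405 rgb [ 28.   96.  172.5]
uw should [0.5299 0.2331] cap [0.5304 0.2392 0.136 ] top 0.1399 rgb [218. 221. 217.]
ug should [0.5087 0.1901] cap [0.5147 0.1951 0.1364] top 0.1403 rgb [ 19.  151.5  66. ]
ur should [0.4875 0.147 ] cap [0.4869 0.15   0.1362] top 0.1404 rgb [230.   30.   15.5]
```

View pics/end2.png

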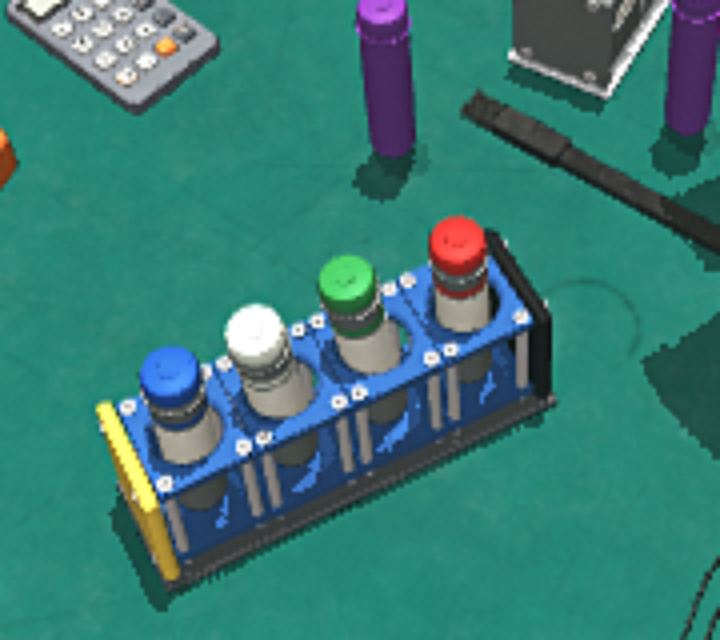

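The crop shows blue (170,375), white (258,335), green (347,285) and red (458,245) in the rack from the yellow plate. All tops are near 140 mm, so all four are seated, and the gripper is clear.

```bash
python3 -c "
from bench import robot
print(robot.close_job())"
```

```text
the job is handed in; nothing more can be done
None
```

All four cartridges are in the blue rack, in order from the yellow end plate: blue, white, green, red. All are seated fully home (tops near 140 mm), none was dropped, and I handed the job in after about 33 s on the robot's clock.

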